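# Fetch the date stamp from the blocked drawer

### The arm

A 7-joint arm with a two-finger parallel gripper is mounted at the origin on a cart in front of the work surface, level with it; the furniture and walls round the work are solid. World frame = base frame: x ahead of the robot, y to its left, z up, the work surface at z = 0. Lengths are in m, angles in rad, forces in N, time in s.
With the tool pointing down it reaches from about 0.4 to 0.85 m from the base axis. Payload 4.5 kg.
Tool frame: the origin (TCP) lies midway between the tips of the shut fingers; the grasp point (between the pads) lies 19 mm behind it; z points along the fingers, y is the line along which they close (so a half turn about z gives the same grasp; the last joint's range is limited). The gripper opens to 85 mm and grips with 20 to 120 N. Pads are 22 mm wide; open, the fingers measure 114 mm over their backs; the gripper's body (76 mm by 85 mm) begins 54 mm behind the grasp point. The pads swing forward as they close: fully open they stand 13 mm farther back than shut.
Start: joints at [1.349, 0.689, -0.195, 1.565, 0.157, 0.902, -0.215], TCP at [0.158, -0.605, 0.231] pointing down, gripper open.
Joint ranges: [-3.01, 3.01], [-0.46, 2.08], [-1.47, 1.51], [0.13, 2.56], [-1, 4.14], [0.04, 2.09], [-2.66, 2.66]. Speed limits (rad/s): [2.57, 2.57, 3.14, 3.14, 3.14, 3.14, 3.14].

### API

Orientations are given as a rotation vector (axis times angle).
In Python, from plant import r gives the robot as it stands. Calls block until the motion is done:
- r.move_ptp(position, orientation): joint-space move of the TCP to a pose.
- r.line_to(position, rot=None, v=0.15, threshold=None): straight line of the TCP; rot=None keeps the orientation; v is the mean speed in m/s. With threshold (N) it stops when the force on the tool has changed by that much, and returns True; else False.
- r.set_joints(angles): joint-space move.
- r.let_go() and r.clamp(): open the fingers fully, or close them until they stop; the grip force is fixed at half the most.
- r.dwell(seconds).
- r.ik(position, orientation): joint angles nearest the present ones, or None.
- r.get_obs(): the state.
- r.capture(name): name is "scene" or "side" or "wrist"; returns a dict with "image" (400x640x3 uint8, blue, green, red), "depth" (400x640 float32, m along the optical axis (not along the pixel's ray), 0 where there is no reading), "vfov" (degrees; the focal length in pixels is half the picture's height over the tangent of half this angle, whatever the lens; pixels are square), "cx", "cy" (the principal point, pixels), "pose" (4x4, takes a point from camera to world coordinates). Camera axes: x right, y up, looking along -z (the intrinsics and any distortion apply to the point x, -y, -z); pixel columns grow to the right and rows downward; lengths in m; the calibration is good to about 2 mm. The wrist camera is an equidistant fisheye: a pixel r from the principal point sees the ray r / f radians off the axis. A picture is of the moment at which its call begins.
A pose or a line that the arm cannot do raises r.IKError and nothing moves.
- r.close_job(): hands the job in; it is judged then, once.
Trained networks look in the newest picture that a camera, given by its name, has taken for a name from the list of things; names that differ only in an ending like _2 or _b are one class to them, and where a whole thing is asked for, a point or a joint stands for the part that bears it (a point fixed in the world has none). Each returns a list of dicts, best first, with "confidence" (0 to 1); they miss things now and then, are a little off and sometimes report something else, mostly with a low value. They report only what shows in the picture. A call takes as long as a camera call.
- r.spot_in(camera, query): "rect" ([left, top, right, bottom] in pixels, round what is visible of it).
- r.landmark_of(camera, query): "pixel" ([row, column] in pixels: a listed point, or the origin of a listed thing).
The state is a dict: "clock": time; "joints": joint angles; "qd": joint speeds; "joint_torque": joint torques, N m; "eef_pos": TCP position; "tcp_rot": TCP orientation; "contact_force": force on the tool from outside, world axes, zero at the start; "wrist_torque": the same for the moment, N m; "grip_width": finger opening in m; "grip_force": force on a finger pad.
Only numpy, scipy, OpenCV 4.12 (cv2) and the standard library are available. Lean on these libraries where they do the work, as an engineer would, in place of code of your own. Each camera call takes 0.05 s, during which the arm holds its last target. There are 200 camera calls.

### The job

The date stamp is in the glass-topped drawer, but two cartons and a low round wooden box stand in the way of the drawer. Set those three aside, pull the drawer right open, and stand the stamp upright in the middle of the felt of the open ink pad, the long side of its foot along the long side of the pad. Then push the drawer fully shut and put each of the three back upright exactly where it stood, the cartons facing as they did before.

Things in the scene. Friction and masses are not known exactly. Their poses are not given: they have to be found in the camera images.
- drawer_unit: Low pale wooden cabinet, 116 (x) x 230 (y) x 94 mm high, with a clear top and one drawer across its front, fixed on the table between the ribbon stand (left, 180 mm high) and the bag sealer (right). Origin: centre of its underside, on the table (z = 0). Its -x axis points out of its front, y to the robot's left, z up.
- stamp_drawer (a joint): The unit's drawer: 0 shut, 0.104 m fully open; slides along the unit's -x, starts 0 to 6 mm open, stays where it is left (1 to 2 N move it). Front panel 9 mm thick, top edge 83 mm above the table; floor 14 mm above the table, walls 29 mm higher. In it stand the stamp and, beside it, a ribbon spool that stays; both slide if it is jerked.
- drawer_knob (a point): Centre of the dark knob on the middle of the drawer's front: a rounded block 18 (x) x 24 (y) x 22 mm (z), its centre 20 mm out from the panel and 60 mm above the table, 34 mm below the cabinet's top. Axes as drawer_unit. Pinch it from above across its 24 mm; it moves with the drawer.
- date_stamp: Rubber stamp 70 mm high: wooden foot 30 (x) x 50 (y) x 18 mm, above it a black turned handle up to 28 mm thick. Origin: centre of its underside; z up, y along the foot's long side. It stands in the drawer, to the left or right; pinch it by the handle, about 50 mm above its underside. About 0.08 kg.
- ink_pad: Open dark tin ink pad, fixed on the table at the far left or far right: 74 (x) x 104 (y) mm, grey felt 64 x 94 mm with its top 15 mm above the table, rim 17 mm high. Origin: centre of its underside; y along its long side.
- tall_carton: Dark upright carton with a pale label, 26 (x) x 62 (y) x 98 mm high, in front of the drawer. Origin: centre of its underside. Pinch it from above across the 26 mm. About 0.11 kg.
- short_carton: Dark upright carton with a pale label, 24 (x) x 58 (y) x 85 mm high, in front of the drawer. Origin: centre of its underside. Pinch it from above across the 24 mm. About 0.11 kg.
- round_box: Low round wooden box, lid fixed, 68 mm across, 30 mm high, in a row with the cartons (about 90 mm apart) in front of the drawer: no room for a gripper beside it until the cartons next to it are gone. Origin: centre of its underside. Pinch it from above across its 68 mm, fingers more or less along the row. About 0.13 kg.
- marker: Bystander: marker pen lying flat, 17 (x) x 135 (y) x 16 mm, on the other side of the table from the ink pad. Origin: centre of its underside. Table free to set things aside, as far as pad and marker leave it: left, x 0.35 to 0.42, y 0.20 to 0.40; right, x 0.48 to 0.52, y -0.21 to -0.15, and x 0.49 to 0.60, y -0.42 to -0.35.

How it is judged:
On the way, in this order (a step that is already met when the one before it is completed fails the run):
1. the three things are out of the way and the drawer is pulled right open (at least 85 mm) (value of joint stamp_drawer above 0.085 m and distance of each of tall_carton, short_carton, round_box from where it was at the start of the episode above 0.06 m), for 0.2 s.
2. the date stamp stands on the felt of the ink pad (x of date_stamp in the frame of ink_pad between -0.012 and 0.012 m and y of date_stamp in the frame of ink_pad between -0.018 and 0.018 m and z of date_stamp in the frame of ink_pad between 0.011 and 0.019 m and angle between date_stamp's own z axis and vertical below 0.12 rad and angle between the y axis of date_stamp and the y axis of ink_pad, either way round below 0.3 rad and linear speed of date_stamp below 0.03 m/s and angular speed of date_stamp below 0.8 rad/s), for 0.2 s.
3. the drawer is shut again (value of joint stamp_drawer below 0.008 m), for 0.2 s.
At the end, for the whole second after the job is handed in: Stamp upright, at rest on the felt, within 12 mm across and 18 mm along of the pad's centre, foot within 0.3 rad of the pad's long side; drawer shut within 8 mm; cartons and round box upright, at rest, within 15 mm of their starts, cartons within 0.35 rad of parallel to the drawer front (all of step 2 and value of joint stamp_drawer below 0.008 m and distance of each of tall_carton, short_carton, round_box from where it was at the start of the episode below 0.015 m and angle between each of tall_carton, short_carton, round_box's own z axis and vertical below 0.12 rad and linear speed of each of tall_carton, short_carton, round_box below 0.03 m/s and angular speed of each of tall_carton, short_carton, round_box below 0.8 rad/s and angle between the y axis of each of tall_carton, short_carton and the y axis of drawer_unit, either way round below 0.35 rad); the robot touches nothing.
It fails at once if the drawer is opened past 45 mm while the tall carton still stands in front of it (value of joint stamp_drawer above 0.045 m and distance of tall_carton from where it was at the start of the episode below 0.05 m).
It fails at once if the drawer is opened past 45 mm while the short carton still stands in front of it (value of joint stamp_drawer above 0.045 m and distance of short_carton from where it was at the start of the episode below 0.05 m).
It fails at once if the drawer is opened past 45 mm while the round box still stands in front of it (value of joint stamp_drawer above 0.045 m and distance of round_box from where it was at the start of the episode below 0.05 m).
It fails at once if a carton, the round box or the stamp is tipped over (angle between any of tall_carton, short_carton, round_box, date_stamp's own z axis and vertical above 0.7 rad).
It also fails if it takes over 147 s, if anything falls off the work surface, if the arm or the gripper's body presses on something with over 40 N, if the wrist force passes 120 N, or if a joint passes its speed limit or range.

## Working session

There is one attempt and no reset: what is moved stays moved. The work goes in short steps, each a Python script; the robot and the scene stay as the last script left them, time stands still between calls to the robot, and variables do not carry over. Pictures are saved under pics/ and viewed, at most 14 in all, crops included, and the job is handed in when it is done.

```bash
ls; mkdir -p pics; cat > h.py <<'E'
import numpy as np, cv2
from plant import r
from scipy.spatial.transform import Rotation as R
def cam(n):
    return r.capture(n)
def px2w(c,row,col,z=None):
    """world point of pixel; z given -> intersect plane, else depth"""
    H=c["image"].shape[0]; f=H/2/np.tan(np.radians(c["vfov"])/2)
    d=np.array([(col-c["cx"])/f,-(row-c["cy"])/f,-1.0]); P=np.array(c["pose"])
    o=P[:3,3]; w=P[:3,:3]@d
    if z is None: return o+w*c["depth"][int(row),int(col)]
    return o+w*(z-o[2])/w[2]
def cloud(c):
    H,W=c["depth"].shape; f=H/2/np.tan(np.radians(c["vfov"])/2)
    v,u=np.mgrid[:H,:W]; D=c["depth"]
    p=np.stack([(u-c["cx"])/f*D,-(v-c["cy"])/f*D,-D],-1); P=np.array(c["pose"])
    q=p@P[:3,:3].T+P[:3,3]; q[D==0]=np.nan
    return q
def down(yaw):
    """tool down, finger-closing axis y at yaw: tool y = (cos yaw', ..) ; yaw = angle of tool y axis from world y"""
    return (R.from_euler('z',yaw)*R.from_rotvec([np.pi,0,0])).as_rotvec()
E
python3 - <<'E'
from h import *
np.set_printoptions(precision=4,suppress=True)
o=r.get_obs(); print(o)
names="drawer_unit stamp_drawer drawer_knob date_stamp ink_pad tall_carton short_carton round_box marker".split()
for n in ["scene","side","wrist"]:
    c=cam(n); cv2.imwrite(f"pics/{n}0.png",c["image"]); print(n,c["vfov"],c["cx"],c["cy"],c["pose"],np.mean(c["depth"]>0))
    if n=="wrist": continue
    for q in names:
        s=r.spot_in(n,q)[:2]; l=r.landmark_of(n,q)[:2]
        print(q,[(np.round(x["rect"]),round(x["confidence"],2)) for x in s],[(np.round(x["pixel"]),round(x["confidence"],2)) for x in l])
E
```

```text
pics
{'clock': 0.0, 'joints': array([ 1.3488,  0.69  , -0.1945,  1.5664,  0.1573,  0.9025, -0.2151]), 'qd': array([ 0.0008, -0.0001, -0.0013, -0.001 , -0.0004, -0.0014, -0.0003]), 'joint_torque': array([ -0.0001, -53.9608,  -1.2667, -15.8543,   0.0091,   0.0095,
         0.    ]), 'eef_pos': array([ 0.1579, -0.604 ,  0.2305]), 'tcp_rot': array([-3.1141, -0.4006,  0.0006]), 'contact_force': array([ 0.573 , -0.3215,  0.5182]), 'wrist_torque': array([-0.0227,  0.0813, -0.0048]), 'grip_force': 0.0, 'grip_width': 0.08549549726379002}
scene 43.43405876112667 317.1620563611698 200.5301844006865 [[-0.6664  0.5289 -0.5256 -0.3232]
 [-0.7455 -0.4832  0.459   0.6864]
 [-0.0112  0.6977  0.7163  1.1795]
 [ 0.      0.      0.      1.    ]] 0.9961640625
drawer_unit [(array([232., 158., 311., 232.]), 0.9)] [(array([204., 275.]), 0.58)]Traceback (most recent call last):
  File "<stdin>", line 9, in <module>
ValueError: it knows: date_stamp, drawer_knob, drawer_unit, ink_pad, marker, round_box, short_carton, tall_carton
```

```bash
python3 - <<'E'
from h import *
np.set_printoptions(precision=4,suppress=True)
names="drawer_unit drawer_knob date_stamp ink_pad tall_carton short_carton round_box marker".split()
for n in ["scene","side"]:
    c=cam(n); cv2.imwrite(f"pics/{n}0.png",c["image"]); print(n,c["vfov"],c["pose"])
    np.savez(f"{n}0.npz",**c)
    for q in names:
        s=r.spot_in(n,q)[:2]; l=r.landmark_of(n,q)[:2]
        print(q,[(np.round(x["rect"]),round(x["confidence"],2)) for x in s],[(np.round(x["pixel"]),round(x["confidence"],2),px2w(c,*x["pixel"],z=0.06 if 'knob' in q else 0.014 if 'stamp' in q else 0)) for x in l])
E
```

```text
scene 43.43405876112667 [[-0.6664  0.5289 -0.5256 -0.3232]
 [-0.7455 -0.4832  0.459   0.6864]
 [-0.0112  0.6977  0.7163  1.1795]
 [ 0.      0.      0.      1.    ]]
drawer_unit [(array([236., 158., 312., 230.]), 0.61)] [(array([203., 275.]), 0.76, array([0.627 , 0.0381, 0.    ]))]
drawer_knob [(array([260., 183., 313., 230.]), 0.7), (array([376., 141., 395., 166.]), 0.19)] [(array([202., 292.]), 0.72, array([0.5454, 0.0308, 0.06  ])), (array([204., 274.]), 0.16, array([0.5778, 0.0752, 0.06  ]))]
date_stamp [] []
ink_pad [(array([376., 142., 397., 171.]), 0.6)] [(array([154., 385.]), 0.96, array([ 0.5515, -0.4064,  0.    ]))]
tall_carton [(array([296., 209., 315., 241.]), 0.95)] [(array([235., 306.]), 0.66, array([0.4555, 0.0538, 0.    ]))]
short_carton [(array([308., 192., 329., 216.]), 0.72)] [(array([217., 321.]), 0.63, array([ 0.4794, -0.0279,  0.    ]))]
round_box [(array([271., 228., 290., 251.]), 0.69)] [(array([241., 284.]), 0.91, array([0.4815, 0.1202, 0.    ]))]
marker [(array([215., 287., 252., 320.]), 0.67), (array([259., 183., 312., 229.]), 0.5)] [(array([306., 234.]), 0.
[... 317 characters left out ...]
]
drawer_knob [(array([328., 201., 349., 240.]), 0.48), (array([313., 224., 324., 234.]), 0.37)] [(array([226., 317.]), 0.43, array([0.5355, 0.0393, 0.06  ]))]
date_stamp [] []
ink_pad [] []
tall_carton [(array([331., 201., 352., 240.]), 0.74)] [(array([232., 339.]), 0.75, array([0.4618, 0.0445, 0.    ])), (array([221., 314.]), 0.75, array([ 0.497 , -0.0357,  0.    ]))]
short_carton [(array([308., 192., 323., 225.]), 0.9)] [(array([220., 315.]), 0.82, array([ 0.4926, -0.0337, -0.    ]))]
round_box [(array([339., 240., 364., 268.]), 0.81), (array([332., 203., 352., 237.]), 0.59)] [(array([255., 349.]), 0.68, array([0.4931, 0.1306, 0.    ]))]
marker [(array([415., 275., 467., 318.]), 0.87)] []
```

View pics/scene0.png

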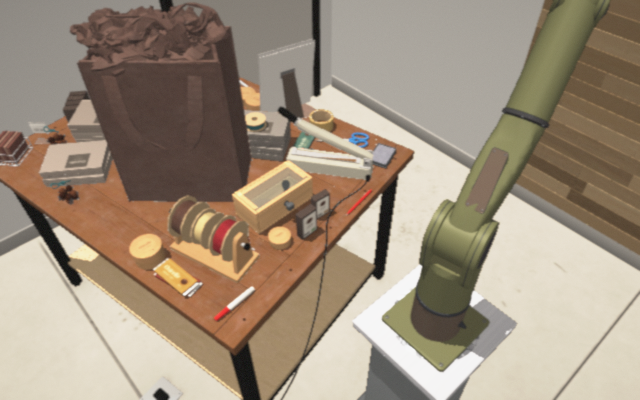

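View pics/side0.png

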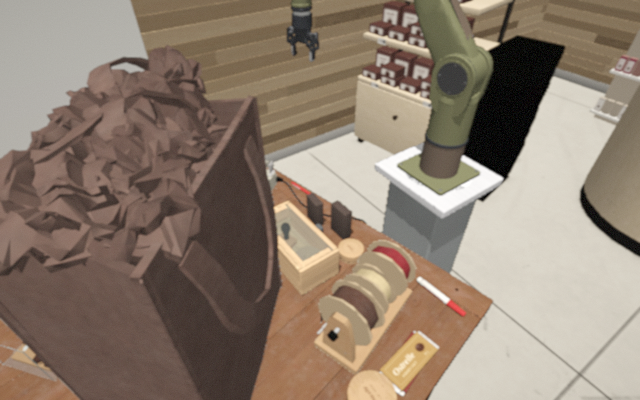

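The scene picture shows the row in front of the cabinet: round box (col 279, row 238), tall carton (306, 222) and short carton (320, 204). The pad is at the far right (385, 155) and the marker on the left (235, 303). The side picture shows the stamp handle at the drawer's right (285, 232) and the spool to its left. Next is a closer look from the wrist.

```bash
cat >> h.py <<'E'
def fish(c,row,col,z):
    H=c["image"].shape[0]; f=H/2/np.tan(np.radians(c["vfov"])/2)
    a=np.array([col-c["cx"],-(row-c["cy"])]); rr=np.linalg.norm(a); t=rr/f
    d=np.array([*(a/rr*np.sin(t)),-np.cos(t)]) if rr>0 else np.array([0,0,-1.])
    P=np.array(c["pose"]); o=P[:3,3]; w=P[:3,:3]@d
    return o+w*(z-o[2])/w[2]
def proj(c,p):
    H=c["image"].shape[0]; f=H/2/np.tan(np.radians(c["vfov"])/2)
    P=np.array(c["pose"]); q=(np.asarray(p)-P[:3,3])@P[:3,:3]
    rho=np.hypot(q[...,0],q[...,1]); t=np.arctan2(rho,-q[...,2]); k=f*t/np.maximum(rho,1e-9)
    return np.stack([c["cx"]+q[...,0]*k,c["cy"]-q[...,1]*k],-1)
def ortho(c,xs,ys,z,res=0.001):
    """rectified top view of plane z; rows = decreasing x, columns = decreasing y"""
    X,Y=np.meshgrid(np.arange(xs[1],xs[0],-res),np.arange(ys[1],ys[0],-res),indexing='ij')
    m=proj(c,np.stack([X,Y,np.full_like(X,z)],-1)).astype(np.float32)
    return cv2.remap(c["image"],m[...,0],m[...,1],cv2.INTER_LINEAR)
E
python3 - <<'E'
from h import *
np.set_printoptions(precision=4,suppress=True)
for n in ["scene","side"]:
    c=dict(np.load(f"{n}0.npz")); q=cloud(c)
    for nm,x0,x1,y0,y1 in [("row",.42,.52,-.1,.18),("cab",.52,.7,-.12,.18),("mark",.33,.45,.2,.45),("right",.42,.62,-.3,-.1),("pad",.48,.62,-.48,-.3)]:
        m=(q[...,0]>x0)&(q[...,0]<x1)&(q[...,1]>y0)&(q[...,1]<y1)&(q[...,2]>0.01)
        p=q[m]; 
        if len(p): print(n,nm,len(p),np.percentile(p,[2,98],axis=0).round(3).tolist(),p.max(0).round(3))
        if nm=="row":
            t=p[(p[:,2]>.075)]; a=t[t[:,1]>0.01]; b=t[t[:,1]<0.01]
            for s in (a,b,p[p[:,1]>.085]):
                if len(s): print("  ",len(s),np.median(s,0),s.min(0),s.max(0))
for p in [(.158,-.605,.45),(.42,-.3,.45),(.42,-.1,.45),(.40,.1,.45),(.42,.03,.42)]:
    for y in (0,np.pi/2,-np.pi/2): print(p,y,r.ik(p,down(y)))
E
```

```text
scene row 1283 [[0.445, -0.062, 0.011], [0.511, 0.16, 0.101]] [0.52  0.164 0.103]
   248 [0.4539 0.0502 0.0962] [0.442  0.012  0.0751] [0.4755 0.0793 0.1034]
   148 [ 0.4875 -0.0359  0.0849] [ 0.4736 -0.0681  0.0753] [ 0.5046 -0.0069  0.0927]
   378 [0.4828 0.1338 0.0302] [0.4531 0.0954 0.0104] [0.5197 0.1642 0.0378]
scene cab 3515 [[0.549, -0.062, 0.016], [0.698, 0.165, 0.193]] [0.7   0.169 0.47 ]
scene mark 232 [[0.386, 0.268, 0.01], [0.448, 0.426, 0.109]] [0.45  0.43  0.124]
scene right 1460 [[0.478, -0.282, 0.012], [0.618, -0.168, 0.142]] [ 0.62  -0.108  0.152]
scene pad 379 [[0.504, -0.437, 0.01], [0.592, -0.302, 0.08]] [ 0.599 -0.3    0.088]
side row 1462 [[0.452, -0.06, 0.012], [0.516, 0.161, 0.099]] [0.52  0.165 0.101]
   280 [0.4692 0.0536 0.0962] [0.4485 0.0153 0.075 ] [0.4777 0.0805 0.1013]
   150 [ 0.4966 -0.0331  0.0842] [ 0.481  -0.067   0.0751] [ 0.5087 -0.0061  0.0897]
   409 [0.4947 0.1367 0.0297] [0.459  0.097  0.0103] [0.5197 0.1652 0.0342]
side cab 3822 [[0.541, -0.047, 0.015], [0.675, 0.167, 0.096]] [0.7   0.169 0.109]
side mark 284 [[0.391, 0.3, 0.01], [0.409, 0
[... 783 characters left out ...]
7948966 [ 0.73    0.2513 -0.7932  1.7051  0.187   1.2633 -0.1044]
(0.42, -0.1, 0.45) -1.5707963267948966 [-0.7271  0.4035  1.3249  1.7594 -0.4061  1.3012 -2.4503]
(0.4, 0.1, 0.45) 0 [ 0.3243  0.226  -0.8663  1.7462  0.1807  1.2525 -2.1572]
(0.4, 0.1, 0.45) 1.5707963267948966 [ 0.4941  0.2879 -1.1348  1.7409  0.2715  1.2865 -0.7023]
(0.4, 0.1, 0.45) -1.5707963267948966 [ 0.5498  0.3231 -1.2429  1.7393  0.3165  1.308   2.3801]
(0.42, 0.03, 0.42) 0 [ 0.2761  0.2251 -0.5833  1.8013  0.1348  1.1549 -1.9211]
(0.42, 0.03, 0.42) 1.5707963267948966 [ 0.5526  0.2937 -0.9824  1.7912  0.2618  1.196  -0.5072]
(0.42, 0.03, 0.42) -1.5707963267948966 [ 0.6927  0.3745 -1.243   1.7868  0.3735  1.2508  2.4912]
```

```bash
python3 - <<'E'
from h import *
np.set_printoptions(precision=4,suppress=True)
r.line_to([.158,-.604,.45]); 
r.move_ptp([.42,-.3,.45],down(np.pi/2))
c=cam("wrist"); np.savez("w1.npz",**c)
for q in ["ink_pad"]: print(q,[(fish(c,*x["pixel"],0.0),round(x["confidence"],2)) for x in r.landmark_of("wrist",q)])
i1=ortho(c,(.35,.70),(-.50,-.1),0.0)
r.move_ptp([.42,.03,.42],down(np.pi/2)); print(r.get_obs()["joints"],r.get_obs()["clock"])
c=cam("wrist"); np.savez("w2.npz",**c); print(c["vfov"],c["pose"])
Z=dict(drawer_unit=0,drawer_knob=.06,date_stamp=.014,tall_carton=0,short_carton=0,round_box=0,marker=0)
for q in Z: print(q,[(fish(c,*x["pixel"],Z[q]),np.round(x["pixel"]),round(x["confidence"],2)) for x in r.landmark_of("wrist",q)][:2])
cv2.imwrite("pics/w2.png",c["image"])
i2=ortho(c,(.35,.70),(-.1,.30),0.0); cv2.imwrite("pics/o12.png",np.hstack([i2,i1]))
E
```

```text
ink_pad [(array([ 0.5531, -0.3834,  0.    ]), 0.67)]
[ 0.4624  0.264  -0.8397  1.7935  0.2124  1.1777 -0.4447] 6.3583
65.70646984690485 [[ 1.      0.003   0.0015  0.4216]
 [-0.0033  0.9538  0.3003  0.1047]
 [-0.0006 -0.3003  0.9538  0.5636]
 [ 0.      0.      0.      1.    ]]
drawer_unit [(array([0.6184, 0.0478, 0.    ]), array([131., 421.]), 0.64)]
drawer_knob [(array([0.5337, 0.0459, 0.06  ]), array([134., 385.]), 0.96)]
date_stamp []
tall_carton [(array([0.4624, 0.045 , 0.    ]), array([130., 339.]), 0.84)]
short_carton [(array([ 0.4919, -0.0346,  0.    ]), array([172., 354.]), 0.75)]
round_box [(array([0.4882, 0.1241, 0.    ]), array([ 87., 354.]), 0.59)]
marker []
```

View pics/o12.png

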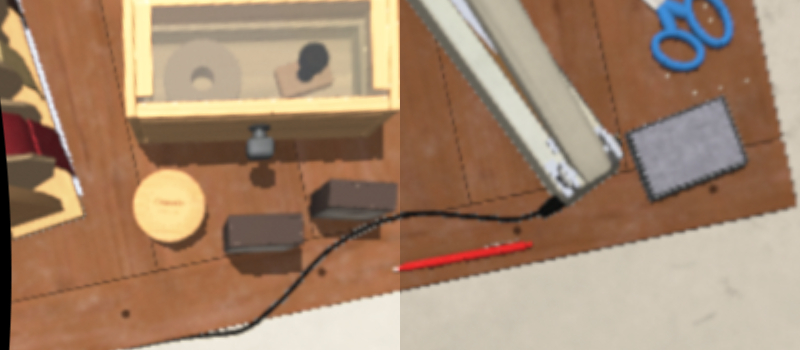

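View pics/w2.png

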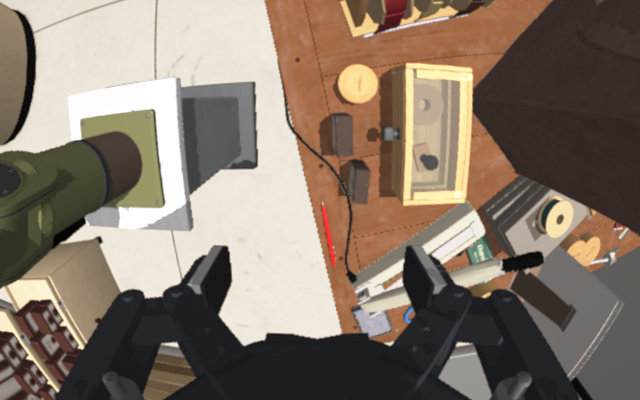

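The rectified picture (1 mm per pixel) shows the box at (170, 205), the tall carton at (265, 232) and the short one at (352, 200). The stamp is in the drawer's right part at (303, 72), and the pad at (686, 150) is turned about 0.38 rad. The raw wrist view agrees with this. Next I refine with wrist depth.

```bash
cat >> h.py <<'E'
def wcloud(c):
    H,W=c["depth"].shape; f=H/2/np.tan(np.radians(c["vfov"])/2)
    v,u=np.mgrid[:H,:W]; a=u-c["cx"]; b=-(v-c["cy"]); rr=np.hypot(a,b)+1e-9; t=rr/f; D=c["depth"]
    k=np.tan(t)/rr; P=np.array(c["pose"])
    q=np.stack([a*k*D,b*k*D,-D],-1)@P[:3,:3].T+P[:3,3]; q[D==0]=np.nan
    return q
def rect(q,x,y,z):
    """minAreaRect of cloud points in box -> centre, size, yaw of long side from world y, n"""
    m=(q[...,0]>x[0])&(q[...,0]<x[1])&(q[...,1]>y[0])&(q[...,1]<y[1])&(q[...,2]>z[0])&(q[...,2]<z[1])
    p=q[m]
    if len(p)<8: return None
    b=cv2.boxPoints(cv2.minAreaRect((p[:,:2]*1000).astype(np.float32))); e=[b[1]-b[0],b[2]-b[1]]
    e.sort(key=np.linalg.norm); l=e[1]; yaw=np.arctan2(-l[0],l[1]); yaw=(yaw+np.pi/2)%np.pi-np.pi/2
    return b.mean(0)/1000,[np.linalg.norm(k) for k in e],yaw,len(p),np.median(p[:,2])
E
python3 - <<'E'
from h import *
np.set_printoptions(precision=4,suppress=True)
c=dict(np.load("w2.npz")); q=wcloud(c)
print("tall",rect(q,(.42,.52),(.0,.1),(.09,.106)))
print("short",rect(q,(.44,.54),(-.1,.0),(.078,.092)))
print("box",rect(q,(.42,.54),(.07,.18),(.024,.038)))
print("cab",rect(q,(.545,.70),(-.1,.2),(.088,.1)))
print("knob",rect(q,(.5,.55),(.0,.1),(.066,.078)))
print("stamp-ish",rect(q,(.56,.66),(-.06,.05),(.06,.088)))
c1=dict(np.load("w1.npz")); q=wcloud(c1); print("pad",rect(q,(.48,.62),(-.46,-.32),(.009,.024)))
print("sealer pts"); 
for x in np.arange(.46,.62,.02):
    m=(abs(q[...,0]-x)<.01)&(q[...,1]>-.34)&(q[...,1]<-.1)&(q[...,2]>.012); p=q[m]
    if len(p): print(round(x,2),p[:,1].max(),p[:,2].max())
def o(c,xs,ys,z): return ortho(c,xs,ys,z,.0005)
a=o(c,(.43,.52),(-.08,.09),.098); b=o(c,(.43,.52),(-.08,.09),.085); d=o(c1,(.50,.60),(-.45,-.33),.016); e=o(c,(.58,.66),(-.05,.05),.032)
W=[cv2.copyMakeBorder(i,2,2,2,max(0,345-i.shape[1]),cv2.BORDER_CONSTANT,value=(0,255,0)) for i in (a,b,d,e)]
w=max(i.shape[1] for i in W); im=np.vstack([np.pad(i,((0,0),(0,w-i.shape[1]),(0,0))) for i in W[:2]]); im2=np.vstack([np.pad(i,((0,0),(0,w-i.shape[1]),(0,0))) for i in W[2:]])
h=max(len(im),len(im2)); cv2.imwrite("pics/tops.png",np.hstack([np.pad(i,((0,h-len(i)),(0,0),(0,0))) for i in (im,im2)])); print(im.shape,im2.shape)
E
```

```text
tall (array([0.4604, 0.0462], dtype=float32), [np.float32(25.154757), np.float32(61.512787)], np.float32(0.01534462), 679, np.float64(0.09934625402776226))
short (array([ 0.4934, -0.0377], dtype=float32), [np.float32(25.306965), np.float32(59.801155)], np.float32(-0.05119908), 528, np.float64(0.08622689701024702))
box (array([0.4892, 0.1179], dtype=float32), [np.float32(68.54498), np.float32(90.585045)], np.float32(-0.13977528), 1208, np.float64(0.031122281044332345))
cab (array([0.6276, 0.0503], dtype=float32), [np.float32(141.4061), np.float32(230.11732)], np.float32(0.022171259), 9140, np.float64(0.094320435411862))
knob (array([0.5391, 0.0482], dtype=float32), [np.float32(20.901716), np.float32(21.574318)], np.float32(0.0166924), 145, np.float64(0.07135625362948311))
stamp-ish (array([ 0.5605, -0.006 ], dtype=float32), [np.float32(3.785162), np.float32(108.03276)], np.float32(0.034119606), 114, np.float64(0.08219490912930338))
pad (array([ 0.5493, -0.3831], dtype=float32), [np.float32(71.78159), np.float32(102.173515)], np.float32(0.3695724), 1751, np.float64(0.016033572693313514))
sealer pts
0.46 -0.2026859063753757 0.5539013654923924
0.48 -0.17007131737702907 0.5614180339330805
0.5 -0.2412385726707028 0.560377598084808
0.52 -0.23304337667432287 0.10099726896763206
0.54 -0.21727810559647814 0.11266943717740258
0.56 -0.20486490684037825 0.12250180202944694
0.58 -0.18844786317592405 0.13371969904142583
0.6 -0.17126588423320976 0.1459298935888113
(370, 347, 3) (369, 347, 3)
```

View pics/tops.png

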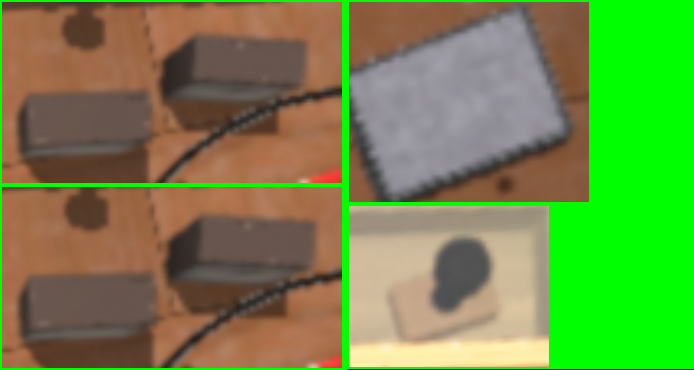

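```bash
cat >> h.py <<'E'
UP=.24
def pick(x,y,z,yaw):
    o=down(yaw); r.move_ptp([x,y,UP],o); r.line_to([x,y,z+.05],o,v=.25); r.line_to([x,y,z],o,v=.08)
    r.clamp(); s=r.get_obs(); print("grip",s["grip_width"],s["grip_force"],s["eef_pos"]); r.line_to([x,y,z+.03],v=.08); r.line_to([x,y,UP],v=.25)
    print("held",r.get_obs()["grip_width"],r.get_obs()["clock"])
def place(x,y,z,yaw,th=4):
    o=down(yaw); r.move_ptp([x,y,UP],o); r.line_to([x,y,z+.03],o,v=.2); r.dwell(.2)
    hit=r.line_to([x,y,z-.002],o,v=.03,threshold=th); print("hit",hit,r.get_obs()["eef_pos"])
    r.let_go(); r.dwell(.2); r.line_to([x,y,z+.05],o,v=.1); r.line_to([x,y,UP],o,v=.25)
E
python3 - <<'E'
from h import *
np.set_printoptions(precision=4,suppress=True)
c=dict(np.load("w2.npz")); q=wcloud(c)
m=(q[...,0]>.44)&(q[...,0]<.54)&(q[...,1]>.09)&(q[...,1]<.18)&(abs(q[...,2]-.031)<.004); p=q[m]
print("box mean",p[:,:2].mean(0),np.ptp(p,0)); print("circ",cv2.minEnclosingCircle((p[:,:2]*1000).astype(np.float32)))
m=(q[...,0]>.53)&(q[...,0]<.59)&(q[...,1]>-.03)&(q[...,1]<.12)&(abs(q[...,2]-.094)<.003); print("cab front x",q[m][:,0].min())
h=np.pi/2
pick(.4934,-.0377,.047,h-.05)
place(.508,-.155,.048,h+.1)
c=cam("side");cv2.imwrite("pics/s1.png",c["image"][120:330,200:520]); print(r.get_obs()["joints"],r.get_obs()["clock"])
E
```

```text
box mean [0.4904 0.1295] [0.0673 0.0648 0.0074]
circ ((490.5896301269531, 129.8359832763672), 34.68463134765625)
cab front x 0.5564439205906458
grip 0.023421618908918033 58.77725958824158 [ 0.4935 -0.0377  0.0472]
held 0.023227375633962037 11.0
hit True [ 0.5078 -0.1549  0.0472]
[ 0.6496  0.6372 -0.7299  1.8244  0.5346  0.8917 -0.2316] 15.9167
```

View pics/s1.png

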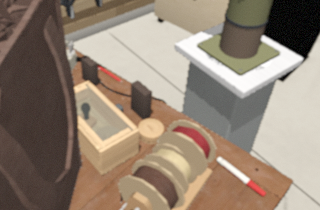

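```bash
python3 - <<'E'
from h import *
np.set_printoptions(precision=4,suppress=True)
h=np.pi/2
pick(.4604,.0462,.060,h+.015)
place(.385,.16,.061,h)
for y in (0,.3,-.3,np.pi,-np.pi+.3,np.pi-.3): print(y,r.ik([.4905,.1297,UP],down(y)),r.ik([.4905,.1297,-.002],down(y)))
for y in (h,-h,h+.4,-h+.4,-h-.4): print(y,r.ik([.39,.25,UP],down(y)),r.ik([.39,.25,0],down(y)))
E
```

```text
grip 0.02542049398126461 59.971193075180054 [0.4605 0.0462 0.0602]
held 0.025211209006089773 20.05
hit True [0.3849 0.1601 0.0601]
0 [-0.1749  0.5306 -0.2714  1.9022  0.2036  0.7353 -2.1332] [-0.2896  0.9515 -0.0986  2.052   0.5214  0.1616 -2.4335]
0.3 [-0.1201  0.5384 -0.3579  1.8995  0.2667  0.75   -1.8988] [-0.2748  0.9518 -0.1229  2.0512  0.6164  0.1736 -2.2264]
-0.3 [-0.2307  0.5252 -0.1843  1.9051  0.1392  0.7235 -2.3661] [-0.3028  0.9514 -0.0768  2.0526  0.4246  0.1523 -2.6385]
3.141592653589793 [ 0.3123  0.7643 -1.1763  1.8791  0.8109  1.0786  0.374 ] [ 0.0464  1.0401 -0.6725  2.0342  1.2965  0.5921 -0.0097]
-2.8415926535897933 [ 0.3376  0.8024 -1.2518  1.8781  0.8546  1.1316  0.6268] [ 0.121   1.0904 -0.8161  2.0303  1.3503  0.7235  0.2548]
2.8415926535897933 [ 0.2814  0.7271 -1.0953  1.8805  0.7624  1.0269  0.1259] [-0.0032  1.0146 -0.5823  2.0368  1.2543  0.5138 -0.2781]
1.5707963267948966 [-0.198   0.545  -0.7266  2.0083  0.5137  0.7766 -1.2305] [-0.6258  0.94   -0.0707  2.1827  1.2329  0.0605 -1.8999]
-1.5707963267948966 [ 0.0548  0.7419 -1.2531  1.9976  0.8329  1.0503  1.5447] [-0.0959  1.1659 -1.0152  2.155   1.4926  0.9     1.035 ]
1.9707963267948965 [-0.1302  0.5765 -0.8453  2.0053  0.5906  0.8217 -0.9159] [-0.5635  0.9414 -0.1718  2.1794  1.3732  0.1414 -1.6365]
-1.1707963267948966 [-1.1927  0.6188  0.8736  2.0545 -0.6818  0.7833 -2.6409] [-0.1818  1.0823 -0.8325  2.1592  1.4783  0.7154  1.435 ]
-1.9707963267948965 [ 0.1041  0.8511 -1.439   1.9957  0.9267  1.2006  1.0244] [-0.1192  1.1397 -0.9626  2.1561  1.4884  0.8452  0.6347]
```

```bash
python3 - <<'E'
from h import *
np.set_printoptions(precision=4,suppress=True)
pick(.4905,.1297,-.002,np.pi)
place(.39,.25,-.001,1.97)
r.move_ptp([.42,.03,.36],down(np.pi/2))
c=cam("wrist"); np.savez("w3.npz",**c); q=wcloud(c); print(r.get_obs()["clock"])
print("knob",rect(q,(.5,.55),(.0,.1),(.066,.078)))
print("tall",rect(q,(.33,.44),(.1,.21),(.09,.106)))
print("short",rect(q,(.44,.56),(-.2,-.1),(.078,.092)))
print("box",rect(q,(.33,.46),(.21,.3),(.024,.036)))
print(r.landmark_of("wrist","drawer_knob")[:1]); cv2.imwrite("pics/w3.png",c["image"][0:260,180:560])
E
```

```text
grip 0.06620970194897768 66.4543890953064 [ 0.4909  0.13   -0.001 ]
held 0.0665023435395515 29.6917
hit True [ 0.3899  0.25   -0.001 ]
36.3583
knob (array([0.5387, 0.0478], dtype=float32), [np.float32(21.831163), np.float32(23.338709)], np.float32(0.06283212), 202, np.float64(0.07092975534630638))
tall (array([0.3854, 0.1605], dtype=float32), [np.float32(26.888536), np.float32(60.429066)], np.float32(-0.01854825), 949, np.float64(0.09925164694640759))
short (array([ 0.5075, -0.1542], dtype=float32), [np.float32(24.713346), np.float32(59.75022)], np.float32(0.07632947), 496, np.float64(0.08618024383737943))
box (array([0.3894, 0.2389], dtype=float32), [np.float32(45.866695), np.float32(66.645256)], np.float32(1.5412084), 1092, np.float64(0.03118535779915141))
[{'pixel': [137.2, 395.2], 'confidence': 0.8}]
```

View pics/w3.png

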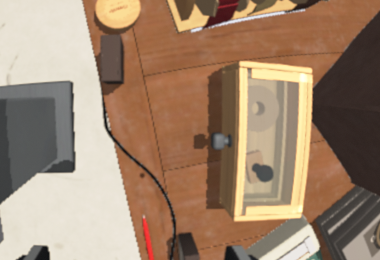

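```bash
python3 - <<'E'
from h import *
np.set_printoptions(precision=4,suppress=True)
o=down(np.pi+.022); k=np.array([.5382,.048]); d=np.array([-1,-.022])
r.move_ptp([*k,.2],o); r.line_to([*k,.041],o,v=.12); r.clamp(); s=r.get_obs(); print(s["grip_width"],s["joints"])
e=k+.098*d; r.line_to([*e,.041],o,v=.06); s=r.get_obs(); print(s["grip_width"],s["eef_pos"],s["contact_force"])
r.let_go(); r.line_to([*e,.2],o,v=.15)
r.move_ptp([.44,-.02,.33],down(np.pi/2)); c=cam("wrist"); np.savez("w4.npz",**c); q=wcloud(c); print(r.get_obs()["clock"])
print("knob",rect(q,(.40,.48),(.0,.1),(.066,.078)))
print("foot",rect(q,(.46,.56),(-.07,.04),(.027,.037)))
print("handle",rect(q,(.46,.56),(-.06,.04),(.055,.1)))
print("stamp",[(fish(c,*x["pixel"],.014),x["confidence"]) for x in r.landmark_of("wrist","date_stamp")])
a=ortho(c,(.43,.56),(-.08,.16),.032,.0005); b=ortho(c,(.46,.56),(-.07,.03),.08,.0005)
cv2.imwrite("pics/st.png",np.hstack([a,np.pad(b,((0,len(a)-len(b)),(0,0),(0,0)))]))
E
```

```text
0.02290318604625277 [ 0.3338  1.0582 -0.9196  1.9284  1.1941  0.841   0.3203]
0.022889797673516305 [0.4392 0.0452 0.0412] [ 0.1891 -1.4399  6.819 ]
44.0667
knob (array([0.4447, 0.0524], dtype=float32), [np.float32(28.552824), np.float32(46.83338)], np.float32(0.017480135), 342, np.float64(0.0709399721858526))
foot (array([ 0.5142, -0.0062], dtype=float32), [np.float32(83.73451), np.float32(89.7701)], np.float32(0.029827833), 592, np.float64(0.03277165134576429))
handle (array([ 0.51 , -0.009], dtype=float32), [np.float32(96.650085), np.float32(99.94738)], np.float32(1.5697428), 869, np.float64(0.0833975638082331))
stamp [(array([ 0.5119, -0.0028,  0.014 ]), 0.58)]
```

View pics/st.png

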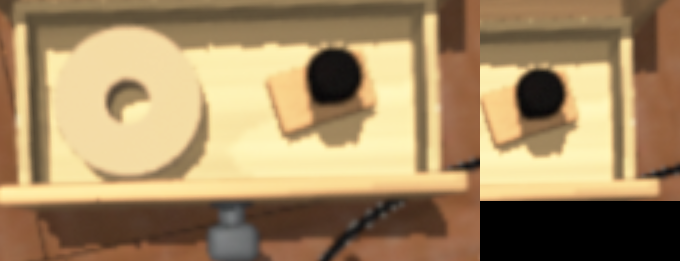

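```bash
python3 - <<'E'
from h import *
np.set_printoptions(precision=4,suppress=True)
c=dict(np.load("w4.npz")); q=wcloud(c)
for z in ((.066,.1),(.074,.1),(.079,.1)): print("handle",rect(q,(.485,.535),(-.035,.035),z))
m=(q[...,0]>.475)&(q[...,0]<.55)&(q[...,1]>-.042)&(q[...,1]<.04)&(q[...,2]>.026)&(q[...,2]<.04)
print("foot",rect(q,(.475,.548),(-.042,.04),(.026,.04)))
m=(q[...,1]>.05)&(q[...,1]<.15)&(q[...,0]>.475)&(q[...,0]<.54); print("spool z",np.nanpercentile(q[m][:,2],98))
for b in (0,np.pi,-np.pi):
    for p,y in (((.512,-.0005,.045),.3),((.512,-.0005,.24),.3),((.549,-.383,.24),.37),((.549,-.383,.05),.37)): print(b,p,r.ik(p,down(y+b)))
E
```

```text
handle (array([ 0.5139, -0.0003], dtype=float32), [np.float32(25.84071), np.float32(25.920301)], np.float32(1.447868), 322, np.float64(0.08181092859869374))
handle (array([ 0.5153, -0.0009], dtype=float32), [np.float32(24.801096), np.float32(25.242556)], np.float32(-0.7669918), 291, np.float64(0.0821332332947074))
handle (array([ 0.5144, -0.0008], dtype=float32), [np.float32(21.555946), np.float32(22.16871)], np.float32(-0.7327406), 222, np.float64(0.08277323315653776))
foot (array([ 0.5148, -0.0011], dtype=float32), [np.float32(30.962627), np.float32(49.842243)], np.float32(0.30303836), 418, np.float64(0.03287658770627702))
spool z 0.04480496694748446
0 (0.512, -0.0005, 0.045) [ 0.0547  0.8672 -0.2376  2.0315  0.6226  0.3128 -1.9708]
0 (0.512, -0.0005, 0.24) [ 0.197   0.5556 -0.4511  1.8837  0.3342  0.7768 -1.707 ]
0 (0.549, -0.383, 0.24) [ 0.7644  0.7684 -0.4471  1.3988  0.353   1.0537 -0.9485]
0 (0.549, -0.383, 0.05) [ 0.7582  1.0038 -0.428   1.5289  0.5517  0.7314 -1.1124]
3.141592653589793 (0.512, -0.0005, 0.045) [ 0.4455  1.0503 -0.9542  2.0111  1.2489  0.8422  0.598 ]
3.141592653589793 (0.512, -0.0005, 0.24) [ 0.6009  0.8212 -1.2752  1.8649  0.8704  1.1576  0.8766]
3.141592653589793 (0.549, -0.383, 0.24) [ 1.0655  1.0066 -1.2583  1.3804  0.9507  1.4163  1.7667]
3.141592653589793 (0.549, -0.383, 0.05) [ 1.0257  1.1996 -1.0737  1.5127  1.1285  1.1345  1.6486]
-3.141592653589793 (0.512, -0.0005, 0.045) [ 0.4455  1.0503 -0.9542  2.0111  1.2489  0.8422  0.598 ]
-3.141592653589793 (0.512, -0.0005, 0.24) [ 0.6009  0.8212 -1.2752  1.8649  0.8704  1.1576  0.8766]
-3.141592653589793 (0.549, -0.383, 0.24) [ 1.0655  1.0066 -1.2583  1.3804  0.9507  1.4163  1.7667]
-3.141592653589793 (0.549, -0.383, 0.05) [ 1.0257  1.1996 -1.0737  1.5127  1.1285  1.1345  1.6486]
```

```bash
python3 - <<'E'
from h import *
np.set_printoptions(precision=4,suppress=True)
pick(.5145,-.0007,.045,.303)
place(.5493,-.384,.047,.37,th=3)
r.move_ptp([.43,-.36,.33],down(np.pi/2)); c=cam("wrist"); np.savez("w5.npz",**c); q=wcloud(c); print(r.get_obs()["clock"])
print("pad",rect(q,(.48,.62),(-.46,-.32),(.009,.024)))
print("foot",rect(q,(.50,.60),(-.44,-.34),(.027,.040)))
print("handle",rect(q,(.50,.60),(-.44,-.34),(.068,.1)))
cv2.imwrite("pics/p5.png",ortho(c,(.47,.63),(-.48,-.25),.033,.0005))
E
```

```text
grip 0.024085102916107992 58.539844578962175 [ 0.5146 -0.0006  0.0453]
held 0.023899065509432132 48.65
hit True [ 0.5489 -0.3836  0.0464]
55.4833
pad (array([ 0.5503, -0.3836], dtype=float32), [np.float32(71.69306), np.float32(101.938614)], np.float32(0.36075473), 2086, np.float64(0.0160656114242487))
foot (array([ 0.5485, -0.3835], dtype=float32), [np.float32(30.88009), np.float32(50.90753)], np.float32(0.37622118), 415, np.float64(0.03383776793544685))
handle (array([ 0.5483, -0.3826], dtype=float32), [np.float32(23.749958), np.float32(26.226765)], np.float32(-1.3017604), 297, np.float64(0.08267268492298308))
```

View pics/p5.png

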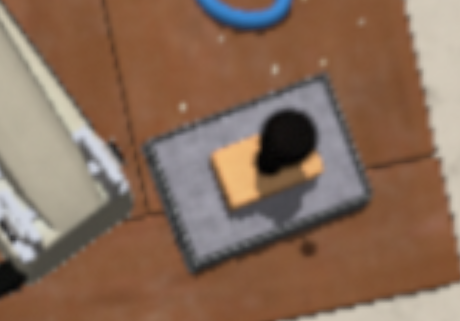

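The picture shows the stamp upright on the felt, its foot at (267, 170) centred and parallel to the pad. Now I shut the drawer.

```bash
python3 - <<'E'
from h import *
np.set_printoptions(precision=4,suppress=True)
o=down(np.pi+.022); k=np.array([.5382,.048]); d=np.array([-1,-.022]); e=k+.098*d
r.move_ptp([*e,.2],o); r.line_to([*e,.041],o,v=.12); r.clamp(); print(r.get_obs()["grip_width"])
t=k-.009*d; r.dwell(.2); print(r.line_to([*t,.041],o,v=.06,threshold=14)); s=r.get_obs(); print(s["eef_pos"],s["contact_force"],s["grip_width"])
r.let_go(); r.dwell(.1); p=s["eef_pos"]; r.line_to([p[0],p[1],.24],o,v=.15)
pick(.39,.25,-.001,1.97)
place(.4905,.1297,-.001,np.pi)
r.move_ptp([.42,.03,.36],down(np.pi/2)); c=cam("wrist"); np.savez("w6.npz",**c); q=wcloud(c); print(r.get_obs()["clock"])
m=(q[...,0]>.44)&(q[...,0]<.54)&(q[...,1]>.09)&(q[...,1]<.18)&(abs(q[...,2]-.031)<.004); p=q[m]
print("circ",cv2.minEnclosingCircle((p[:,:2]*1000).astype(np.float32)))
print("knob",rect(q,(.5,.57),(.0,.1),(.066,.078)))
print("tall",rect(q,(.33,.44),(.1,.21),(.09,.106)))
print("short",rect(q,(.44,.56),(-.2,-.1),(.078,.092)))
E
```

```text
0.023069311500324065
True
[0.5407 0.0483 0.0414] [-1.297  -0.0189  4.663 ] 0.022959877796354836
grip 0.06641521037615702 65.64087867736816 [ 0.3904  0.2501 -0.    ]
held 0.06651035233164726 68.0
hit True [0.4903 0.1296 0.    ]
74.5417
circ ((490.53131103515625, 128.460205078125), 34.29117965698242)
knob (array([0.5444, 0.05  ], dtype=float32), [np.float32(30.704782), np.float32(99.334915)], np.float32(0.019246817), 399, np.float64(0.07094387520309631))
tall (array([0.3855, 0.1603], dtype=float32), [np.float32(26.813473), np.float32(61.18086)], np.float32(-0.016241908), 956, np.float64(0.09930740091788992))
short (array([ 0.5073, -0.1536], dtype=float32), [np.float32(24.672455), np.float32(58.792027)], np.float32(0.076281786), 501, np.float64(0.08617023808256752))
```

```bash
python3 - <<'E'
from h import *
np.set_printoptions(precision=4,suppress=True)
h=np.pi/2
pick(.385,.16,.060,h)
place(.4604,.0462,.0605,h+.015)
pick(.508,-.155,.047,h+.1)
place(.4934,-.0377,.0475,h-.05)
r.move_ptp([.42,.03,.42],down(h)); c=cam("wrist"); q=wcloud(c); print(r.get_obs()["clock"])
print("tall",rect(q,(.42,.52),(.0,.1),(.09,.106)))
print("short",rect(q,(.44,.54),(-.1,.0),(.078,.092)))
m=(q[...,0]>.44)&(q[...,0]<.54)&(q[...,1]>.09)&(q[...,1]<.18)&(abs(q[...,2]-.031)<.004); p=q[m]
print("circ",cv2.minEnclosingCircle((p[:,:2]*1000).astype(np.float32)))
print("knob",rect(q,(.51,.552),(.02,.08),(.066,.078)))
cv2.imwrite("pics/end.png",ortho(c,(.35,.70),(-.48,.30),0.0))
E
```

```text
grip 0.02524497706905402 59.5848423242569 [0.3851 0.16   0.0602]
held 0.02532295542710138 78.5833
hit True [0.4602 0.0462 0.0603]
grip 0.02346149114476972 58.936368227005005 [ 0.5082 -0.1551  0.0473]
held 0.023144496597680742 87.6167
hit True [ 0.4932 -0.0376  0.0472]
93.3333
tall (array([0.4604, 0.0461], dtype=float32), [np.float32(27.491138), np.float32(61.528175)], np.float32(0.025793552), 729, np.float64(0.0991970448317151))
short (array([ 0.4935, -0.0371], dtype=float32), [np.float32(25.567293), np.float32(59.75634)], np.float32(-0.045916796), 544, np.float64(0.08623687265110752))
circ ((489.99688720703125, 128.656494140625), 34.53230667114258)
knob (array([0.5402, 0.0483], dtype=float32), [np.float32(21.087545), np.float32(21.395115)], np.float32(0.042661905), 154, np.float64(0.07093975428016774))
```

View pics/end.png

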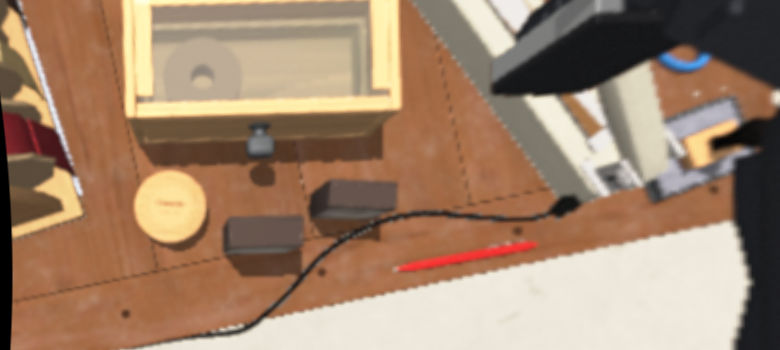

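The picture shows the box (170, 205) and cartons (265, 235 and 355, 200) back in place, the drawer shut without the stamp, and the stamp on the pad (710, 145).

```bash
python3 -c "
from plant import r
print(r.close_job())"
```

```text
the job is handed in; nothing more can be done
None
```

The job is handed in: the stamp stands upright in the middle of the felt, the drawer is shut, and the wrist camera shows both cartons and the round box within about 2 mm of where they started; the hand-in call did not return a verdict.

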